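# Clip the ice scraper onto its keeper board

### The arm

A 6-joint arm with a two-finger parallel gripper is mounted at the origin on the work surface. World frame = base frame: x ahead of the robot, y to its left, z up, the work surface at z = 0. Lengths are in m, angles in rad, forces in N, time in s.
With the tool pointing down it reaches from about 0.35 to 0.975 m from the base axis. Payload 7.1 kg.
Tool frame: the origin (TCP) lies at the very end of the fingers, on their centre line; the grasp point (between the pads) lies 19 mm behind it (robot.tcp_to_grasp is the distance from the TCP to the grasp point, in m); z points along the fingers, y is the line along which they close (so a half turn about z gives the same grasp; the last joint's range is limited). The gripper opens to 88 mm and grips with 3 to 60 N. Pads are 20 mm wide; open, the fingers measure 115 mm over their backs; the gripper's body (75 mm by 178 mm) begins 61 mm behind the grasp point.
Start: joints at [-1.192, 0.423, 1.63, -0, 1.089, -0.019], TCP at [0.242, -0.576, 0.196] pointing down, gripper open.
Joint ranges: [-3, 3], [-0.9, 2.11], [0.09, 2.58], [-1.31, 4.45], [0.11, 2.69], [-2.54, 2.54]. Speed limits (rad/s): [2.39, 2.39, 3.01, 3.14, 3.14, 3.14].

### API

Orientations are given as a rotation vector (axis times angle).
In Python, from cell import robot gives the robot as it stands. The module is installed in compiled form; this text tells all that it offers.
- The arm moves only by the shell command python3 -m crank 'ROWS' [FORCE]. ROWS is JSON, a list of rows, each an object of numbers: "x", "y", "z": the shift along the tool's x, y, z in cm; "spin": the turn about the tool's z in rad; "claw": the opening in per cent of the stroke, from 0 (shut) to 100 (fully open). In form: [{"x": .., "y": .., "z": .., "spin": .., "claw": ..}, ...]. A call has 1 to 8 rows; each row is the pose to reach, as a shift and turn from the pose commanded when the call began, along the tool's axes at that moment; what a row does not reach only later rows make up. A row lasts 1/10 s, in which the tool goes at most 50 mm and 8.59 degrees, less where a joint would pass 70% of its speed; a pose out of reach is approached as far as the arm can. A call with a gripper value outside its range is refused whole. The fingers move at their own pace and stop on an object; FORCE is the grip in N (left out, the last holds). Time passes only in rows, so rows that repeat a pose let the fingers close. It gives the time, the measured TCP pose, the force, the opening and the grip force at its end, in the units of the state.
- robot.state(): the state, without advancing time (a new reading comes with each control period).
- robot.get_image(name): name is "scene" or "top"; returns a dict with "pixels" (480x640x3 uint8, red, green, blue), "camera_matrix" (3x3 intrinsics, pixels), "D" ([k1, k2, p1, p2, k3] as OpenCV has them; the pictures are not rectified), "R" (3x3) and "t" (3): a world point X has camera coordinates R X + t. Camera axes: x right, y down, z forward; pixel columns grow to the right and rows downward; lengths in m; the calibration is good to about 2 mm. A picture is of the moment at which its call begins. There is no depth.
- robot.sign_off(): hands the job in; it is judged then, once.
The state is a dict: "clock": time; "q": joint angles; "joint_velocities": joint speeds; "joint_efforts": joint torques, N m; "position": TCP position; "eef_rot": TCP orientation; "contact_force": force on the tool from outside, world axes, zero at the start; "ft_torque": the same for the moment, N m; "width": finger opening in m; "gripper_force": force on a finger pad.
Only numpy, scipy, OpenCV 4.12 (cv2) and the standard library are available. Lean on these libraries where they do the work, as an engineer would, in place of code of your own. Each camera call takes 0.05 s, during which the arm holds its last target. There are 200 camera calls.

### The job

Put the ice scraper with the broad blade away: slide it blade first under the sprung bar on the plywood keeper board, letting the blade's edge lift the bar, until the edge is at or nearly at the wooden rail behind the bar. Leave it lying flat on the board, straight and roughly centred under the bar, and let go; leave the narrow-bladed scraper where it is.

Things in the scene. Friction and masses are not known exactly. Their poses are not given: they have to be found in the camera images.
- ice_scraper: Ice scraper with the broad grey blade (80 mm wide, 5 thick), 0.12 kg, lying flat. Origin: on its flat underside below the grip, near the balance point; x along the handle to the blade, z up. Black handle 24 mm wide, 26 high, from x = -65 to +35 mm; collar 36 mm wide, 9 high, x +25 to +47; then blade to its square front edge at x = +120.
- narrow_scraper: A second scraper, a bystander: same handle, materials, length and axes, but its blade is only 36 mm wide. It lies on the bench on the other side of the keeper board; the two may have changed places.
- keeper: Fixed plywood board 195 x 120 mm, top 10 mm above the bench. Origin: on the bench below the middle of the nip, the line where the bar presses the board; x runs into the clip, roughly away from the robot; z up. Board from x = -135 to +60 mm. Wooden rail, 10 mm high, front face at x = +38: a blade pushed to the rail puts the scraper's origin at x = -82.
- clip (a joint): Angle of the steel sprung bar (98 mm wide), rad: 0 shut, about 0.1 resting on a 5 mm blade. Its hinge is on the rail, 14 mm above the board; in front of the nip (keeper x = 0) a lip turns up, 15 mm above the board at x = -30 mm: a level blade 0 to 6 mm above the board runs under it and wedges the bar up. Spring 3 to 4 N at the nip; pushing in takes 5 to 10 N. Clip under 40 mm high.
There are look-alikes about, which are no part of the job. Leave any green or red look-alike of the ice_scraper alone.

How it is judged:
By the outcome, as a careful person would: the job done as asked, in the order asked, and still so for the second after the job is handed in, with the robot touching nothing.
It also fails if it takes over 38 s, if anything falls off the work surface, if the arm or the gripper's body presses on something with over 40 N, if the wrist force passes 120 N, or if a joint passes its speed limit or range.

## Working session

There is one attempt and no reset: what is moved stays moved. The work goes in short steps, Python scripts to look and compute and a shell command to move; the robot and the scene stay as the last step left them, time stands still between calls to the robot, and variables do not carry over. Pictures are saved under pics/ and viewed, at most 10 in all, crops included, and the job is handed in when it is done.

```bash
mkdir -p pics; cat > h.py <<'E'
from cell import robot
import numpy as np, cv2
from scipy.spatial.transform import Rotation as Ro
def snap(n,f):
    im=robot.get_image(n); cv2.imwrite('pics/'+f,im['pixels'][:,:,::-1]); 
    np.savez('pics/'+n+'.npz',**{k:np.array(im[k]) for k in im}); return im
def px2w(n,pts,z):
    d=np.load('pics/'+n+'.npz'); K,D,R,t=d['camera_matrix'],d['D'],d['R'],d['t']
    u=cv2.undistortPoints(np.array(pts,float).reshape(-1,1,2),K,D).reshape(-1,2)
    c=-R.T@t; r=np.c_[u,np.ones(len(u))]@R
    z=np.broadcast_to(z,len(u)); return c+r*((z-c[2])/r[:,2])[:,None]
def w2px(n,X):
    d=np.load('pics/'+n+'.npz'); return cv2.projectPoints(np.array(X,float).reshape(-1,1,3),cv2.Rodrigues(d['R'])[0],d['t'],d['camera_matrix'],d['D'])[0].reshape(-1,2)
E
python3 - <<'E'
from h import *
snap('top','top1.png');snap('scene','scene1.png')
s=robot.state();print(s['clock'],s['position'],s['eef_rot'],s['width'],s['contact_force'],robot.tcp_to_grasp)
print(Ro.from_rotvec(s['eef_rot']).as_matrix().round(3))
E
```

```text
0.1 [ 0.24193693 -0.57569509  0.19519225] [-3.07833766e+00 -6.20473839e-01  4.54757005e-04] 0.08787608473538161 [-0.17343847  0.12206711  0.04416525] 0.0187
[[ 0.922  0.387 -0.001]
 [ 0.387 -0.922  0.001]
 [-0.    -0.001 -1.   ]]
```

View pics/top1.png

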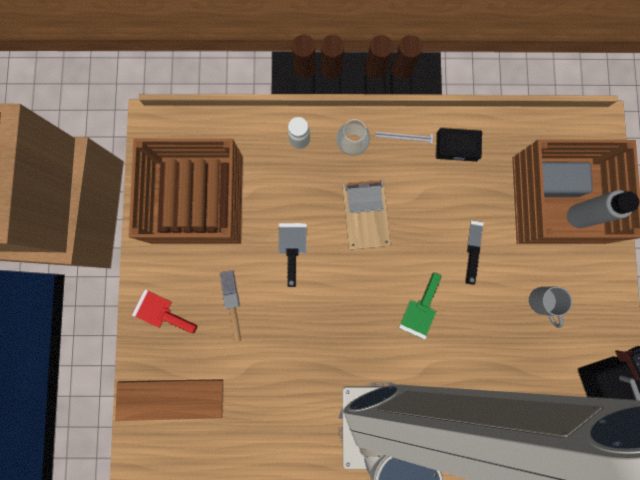

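View pics/scene1.png

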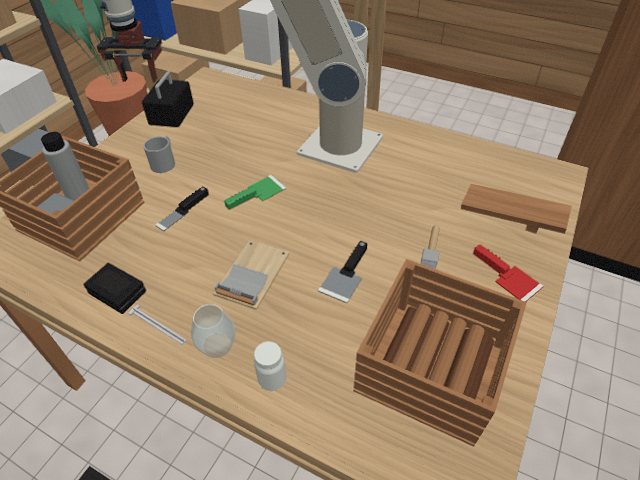

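The top view shows the broad scraper at about (292,255), with its blade up the image at row 224. The keeper is at (367,213) with its clip at rows 183-212, and the narrow scraper is at (474,252). The scene view agrees. I'll zoom in to get exact corners.

```bash
python3 - <<'E'
from h import *
im=cv2.imread('pics/top1.png')[172:292,268:398]
cv2.imwrite('pics/crop1.png',cv2.resize(im,None,fx=5,fy=5,interpolation=cv2.INTER_CUBIC))
E
```

```text
(no output)
```

View pics/crop1.png

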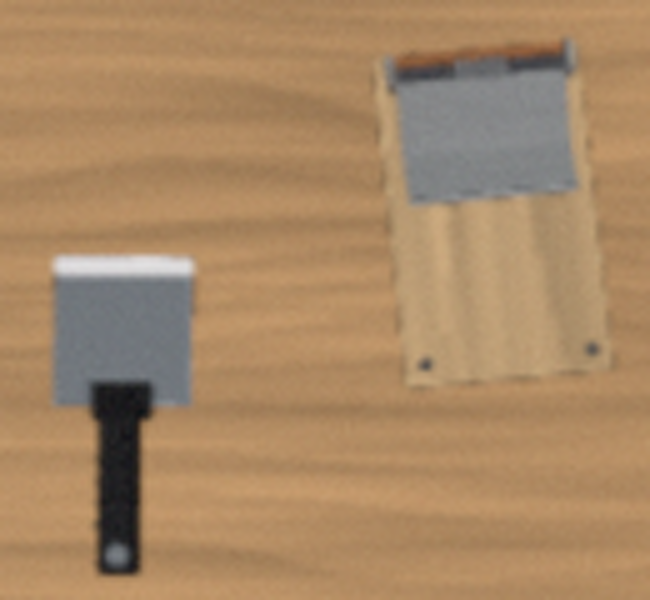

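```bash
python3 - <<'E'
from h import *
def c(pts): return (np.array(pts,float)+.5)/5-.5+[268,172]
def P(l,pts,z):
    w=px2w('top',c(pts),z); print(l,(w*1000).round(1).tolist()); return w
b=P('board FL FR BL BR',[(407,387),(611,368),(377,58),(580,40)],.010)
l=P('lip L R',[(411,204),(577,188)],.025)
f=P('blade fl fr',[(53,256),(195,257)],.005)
k=P('blade back l r',[(53,404),(191,405)],.005)
e=P('handle end',[(97,573),(139,573)],.026)
col=P('collar l r',[(91,384),(152,384)],.013)
d=lambda a,b:(np.linalg.norm(b-a)*1000).round(1)
print('board w',d(b[0],b[1]),d(b[2],b[3]),'len',d(b[0],b[2]),d(b[1],b[3]),'blade w',d(f[0],f[1]))
ang=lambda v:np.arctan2(v[1],v[0])
fm=b[:2].mean(0);lm=l.mean(0);bm=b[2:].mean(0)
w=b[0]-b[1]; ax=np.array([w[1],-w[0]])
print('yaw keeper',ang(b[2]-b[0]),ang(b[3]-b[1]),ang(ax),ang(lm-fm),d(fm[:2],lm[:2]))
em=e.mean(0);fmm=f.mean(0); w=f[0]-f[1]
print('yaw scr',ang(fmm-em),ang([w[1],-w[0]]),d(em[:2],fmm[:2]))
E
```

```text
board FL FR BL BR [[493.4, 87.2, 10.0], [504.4, -30.4, 10.0], [686.5, 103.3, 10.0], [697.4, -15.7, 10.0]]
lip L R [[597.4, 85.1, 25.0], [606.8, -10.4, 25.0]]
blade fl fr [[570.2, 291.9, 5.0], [569.7, 209.4, 5.0]]
blade back l r [[484.0, 291.0, 5.0], [483.4, 211.5, 5.0]]
handle end [[386.9, 263.4, 26.0], [386.9, 239.7, 26.0]]
collar l r [[494.8, 268.6, 13.0], [494.8, 233.6, 13.0]]
board w 118.1 119.5 len 193.8 193.6 blade w 82.4
yaw keeper 0.0833435929511689 0.07642637518714841 0.09309742001828393 0.08692913125841743 103.6
yaw scr -0.004869932554902208 -0.006868536500337292 183.1
```

Every measured size matches what was given. The keeper's nip is at about (633, 40) mm with yaw 0.083. The scraper's origin is at about (450.5, 251) mm with yaw -0.005, which puts the target origin at about (551, 33) mm. I'm moving now.

```bash
cat > go.py <<'E'
import sys
from h import *
# usage: go.py x y z heading (m, rad) -> shift in cm along tool axes
x,y,z,h=map(float,sys.argv[1:5]); s=robot.state()
M=Ro.from_rotvec(s['eef_rot']).as_matrix(); d=M.T@(np.array([x,y,z])-s['position'])*100
cur=np.arctan2(M[1,0],M[0,0])
print('shift',d.round(2),'spin',round(cur-h,3),'| t',round(s['clock'],2),'pos',np.round(s['position'],4),'h',cur.round(3),'tilt',M[:2,2].round(3),'F',np.round(s['contact_force'],1),'w',round(s['width'],4),'g',round(s['gripper_force'],1),'q6',round(s['q'][5],2))
E
R='{"x":38,"y":-25,"z":0,"spin":0.4,"claw":100}'
python3 -m crank '[{"x":38,"y":-25,"z":0,"spin":0.4,"claw":100},{"x":38,"y":-25,"z":0,"spin":0.4,"claw":100},{"x":38,"y":-25,"z":0,"spin":0.4,"claw":100},{"x":38,"y":-25,"z":0,"spin":0.4,"claw":100},{"x":38,"y":-25,"z":0,"spin":0.4,"claw":100},{"x":38,"y":-25,"z":0,"spin":0.4,"claw":100},{"x":38,"y":-25,"z":0,"spin":0.4,"claw":100},{"x":38,"y":-25,"z":0,"spin":0.4,"claw":100}]' 40
python3 go.py .4505 .251 .08 -0.005
```

```text
clock: 0.9
position: [0.4651, -0.243, 0.1958]
eef_rot: [-3.141, 0.004, 0.0]
contact_force: [0.8, -0.3, -0.1]
width: 0.0876
gripper_force: 0.0
shift [ -1.57 -49.4   11.58] spin 0.003 | t 0.9 pos [ 0.4651 -0.243   0.1958] h -0.002 tilt [-0.  0.] F [ 0.8 -0.3 -0.1] w 0.0876 g 0.0 q6 1.07
```

```bash
python3 -m crank '[{"x":-1.5,"y":-44,"z":7},{"x":-1.5,"y":-44,"z":7},{"x":-1.5,"y":-44,"z":7},{"x":-1.5,"y":-44,"z":7},{"x":-1.5,"y":-44,"z":7},{"x":-1.5,"y":-44,"z":7},{"x":-1.5,"y":-44,"z":7},{"x":-1.5,"y":-44,"z":7}]'
python3 go.py .4505 .251 .08 -0.005
```

```text
shift [ -1.57 -49.4   11.58] spin 0.003 | t 0.9 pos [ 0.4651 -0.243   0.1958] h -0.002 tilt [-0.  0.] F [ 0.8 -0.3 -0.1] w 0.0876 g 0.0 q6 1.07invalid input
```

Every row needs all of its keys.

```bash
python3 -m crank '[{"x":-1.5,"y":-44,"z":7,"spin":0,"claw":100},{"x":-1.5,"y":-44,"z":7,"spin":0,"claw":100},{"x":-1.5,"y":-44,"z":7,"spin":0,"claw":100},{"x":-1.5,"y":-44,"z":7,"spin":0,"claw":100},{"x":-1.5,"y":-44,"z":7,"spin":0,"claw":100},{"x":-1.5,"y":-44,"z":7,"spin":0,"claw":100},{"x":-1.5,"y":-44,"z":7,"spin":0,"claw":100},{"x":-1.5,"y":-44,"z":7,"spin":0,"claw":100}]'
python3 go.py .4505 .251 .08 -0.005
```

```text
clock: 1.7
position: [0.4513, 0.1519, 0.1328]
eef_rot: [-3.142, 0.003, -0.0]
contact_force: [1.1, -0.4, 0.5]
width: 0.0877
gripper_force: 0.0
shift [-0.1  -9.91  5.28] spin 0.003 | t 1.7 pos [0.4513 0.1519 0.1328] h -0.002 tilt [0. 0.] F [ 1.1 -0.4  0.5] w 0.0877 g 0.0 q6 1.87
```

```bash
python3 -m crank '[{"x":-0.1,"y":-9.7,"z":5.2,"spin":0,"claw":100},{"x":-0.1,"y":-9.7,"z":5.2,"spin":0,"claw":100},{"x":-0.1,"y":-9.7,"z":5.2,"spin":0,"claw":100},{"x":-0.1,"y":-9.7,"z":5.2,"spin":0,"claw":100}]'
python3 go.py .4505 .251 .005 -0.005
python3 -c "
from h import *
im=snap('top','top2.png')['pixels'][210:310,230:360,::-1]
cv2.imwrite('pics/crop2.png',cv2.resize(im,None,fx=5,fy=5,interpolation=cv2.INTER_CUBIC))"
```

```text
clock: 2.1
position: [0.45, 0.2477, 0.0799]
eef_rot: [3.14, 0.001, -0.003]
contact_force: [-0.4, -0.4, -0.8]
width: 0.0877
gripper_force: 0.0
shift [ 0.07 -0.34  7.49] spin 0.006 | t 2.1 pos [0.45   0.2477 0.0799] h 0.001 tilt [-0.002 -0.001] F [-0.4 -0.4 -0.8] w 0.0877 g 0.0 q6 2.05
```

View pics/crop2.png

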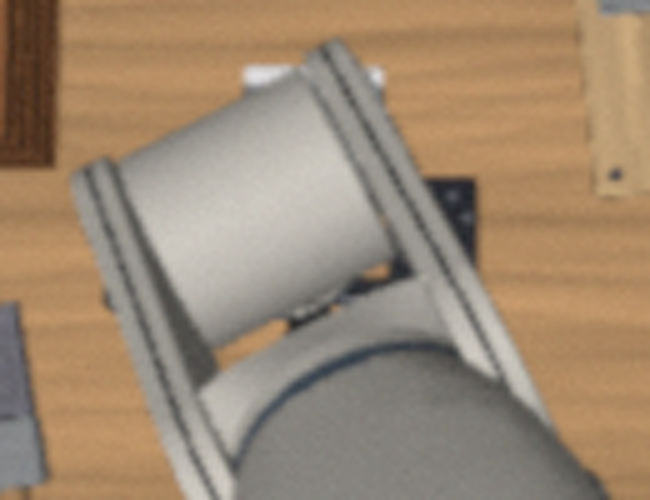

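The arm covers the grasp in this view; only the blade edge shows, near crop (315,75), which fits. I'll go down and grip.

```bash
python3 -m crank '[{"x":0.05,"y":-0.3,"z":4,"spin":0.006,"claw":100},{"x":0.05,"y":-0.3,"z":7.5,"spin":0.006,"claw":100},{"x":0.05,"y":-0.3,"z":7.5,"spin":0.006,"claw":100},{"x":0.05,"y":-0.3,"z":7.5,"spin":0.006,"claw":10},{"x":0.05,"y":-0.3,"z":7.5,"spin":0.006,"claw":10},{"x":0.05,"y":-0.3,"z":7.5,"spin":0.006,"claw":10},{"x":0.05,"y":-0.3,"z":7.5,"spin":0.006,"claw":10},{"x":0.05,"y":-0.3,"z":7.5,"spin":0.006,"claw":10}]' 40
python3 go.py .4505 .251 .07 -0.005
```

```text
clock: 2.95
position: [0.4521, 0.2501, 0.007]
eef_rot: [-3.141, 0.013, -0.002]
contact_force: [-0.9, -0.2, 0.1]
width: 0.0513
gripper_force: 0.0
shift [-0.15 -0.09 -6.3 ] spin -0.003 | t 2.95 pos [0.4521 0.2501 0.007 ] h -0.008 tilt [0.001 0.001] F [-0.9 -0.2  0.1] w 0.0513 g 0.0 q6 2.06
```

```bash
python3 -m crank '[{"x":0,"y":0,"z":0,"spin":0,"claw":10},{"x":0,"y":0,"z":0,"spin":0,"claw":10},{"x":0,"y":0,"z":0,"spin":0,"claw":10},{"x":0,"y":0,"z":0,"spin":0,"claw":10},{"x":0,"y":0,"z":0,"spin":0,"claw":10},{"x":0,"y":0,"z":0,"spin":0,"claw":10}]' 40
python3 go.py .4505 .251 .07 -0.005
```

```text
clock: 3.55
position: [0.4515, 0.2499, 0.006]
eef_rot: [3.141, -0.013, -0.0]
contact_force: [0.1, 0.3, 0.9]
width: 0.0089
gripper_force: 0.0
shift [-0.1  -0.11 -6.4 ] spin -0.003 | t 3.55 pos [0.4515 0.2499 0.006 ] h -0.008 tilt [-0. -0.] F [0.1 0.3 0.9] w 0.0089 g 0.0 q6 2.06
```

Width 8.9 mm with no force means the fingers closed on nothing, so I'm looking before moving again.

```bash
python3 -c "
from h import *
im=snap('scene','scene2.png')['pixels'][190:330,280:420,::-1]
print(w2px('scene',[[.45,.25,.006],[.5695,.2506,0]])-[280,190], w2px('top',[[.45,.25,.006]]))
cv2.imwrite('pics/crop3.png',cv2.resize(im,None,fx=4,fy=4,interpolation=cv2.INTER_CUBIC))"
```

```text
[[ 72.28858081  72.00077068]
 [ 51.92295256 106.82755736]] [[292.32328322 264.18178615]]
```

View pics/crop3.png

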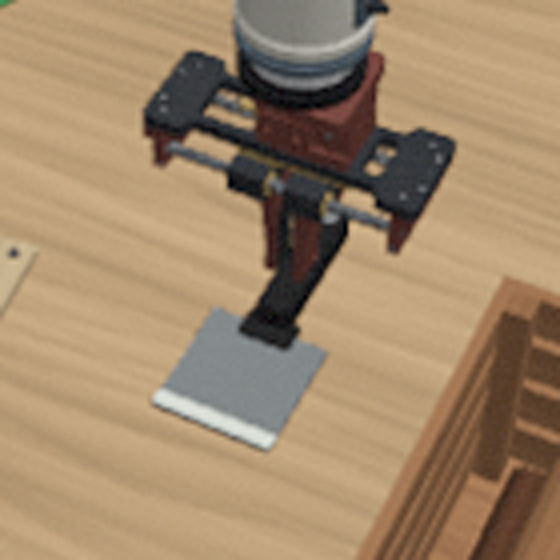

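```bash
python3 -c "
from h import *
f=lambda l,X:print(l,((w2px('scene',X)-[280,190]+.5)*4-.5).round(0).tolist())
f('axis',[[.4515,.25,z] for z in (.006,.03,.06,.09,.12,.15)])
f('axis y+-89 z.1',[[.4515,.25+s,.1] for s in (-.089,.089)])
f('handle top end L/R, front L/R',[[.387,.2635,.026],[.387,.2395,.026],[.485,.2625,.026],[.485,.2385,.026]])
f('blade',[[.5695,.2906,.0],[.5695,.2106,0],[.4965,.2906,.005],[.4965,.2106,.005]])
im=cv2.imread('pics/scene2.png')[215:290,310:410]
cv2.imwrite('pics/crop4.png',cv2.resize(im,None,fx=8,fy=8,interpolation=cv2.INTER_CUBIC))"
```

```text
axis [[290.0, 291.0], [291.0, 266.0], [293.0, 235.0], [295.0, 202.0], [297.0, 168.0], [298.0, 132.0]]
axis y+-89 z.1 [[165.0, 144.0], [431.0, 239.0]]
handle top end L/R, front L/R [[351.0, 211.0], [317.0, 199.0], [287.0, 313.0], [252.0, 300.0]]
blade [[268.0, 453.0], [151.0, 405.0], [319.0, 363.0], [204.0, 319.0]]
```

View pics/crop4.png

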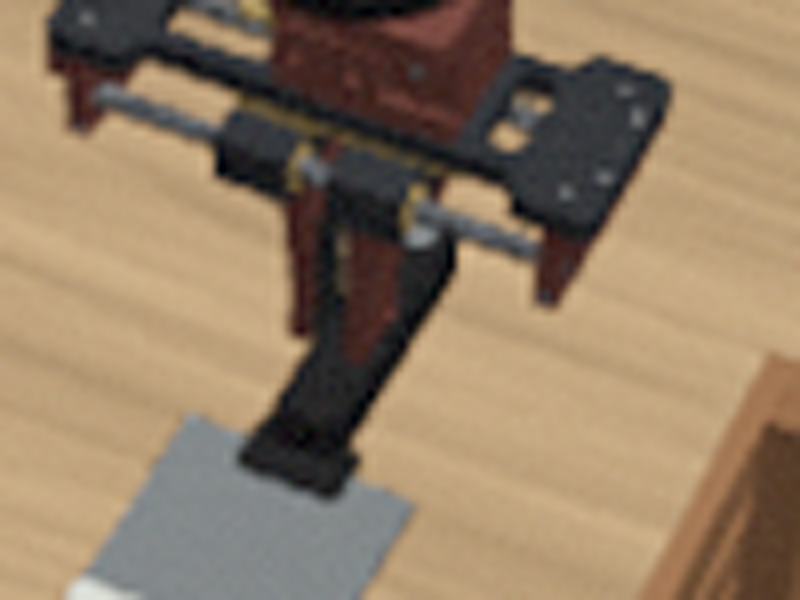

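The left and right fingertips are at crop (300,335) and (360,365), centred on the handle. They match its top surface (z ≈ 0.028) though the reported TCP z is 0.006, so the tips seem about 20 mm higher than reported. I'll open and go down in small steps, watching force and checking with an image.

```bash
python3 -m crank '[{"x":0,"y":0,"z":0,"spin":0,"claw":60},{"x":0,"y":0,"z":0,"spin":0,"claw":60},{"x":0,"y":0,"z":0,"spin":0,"claw":60},{"x":0,"y":0,"z":0,"spin":0,"claw":60},{"x":0,"y":0,"z":0,"spin":0,"claw":60},{"x":0,"y":0,"z":0.3,"spin":0,"claw":60},{"x":0,"y":0,"z":0.5,"spin":0,"claw":60}]' 
python3 -m crank '[{"x":0,"y":0,"z":0.2,"spin":0,"claw":60},{"x":0,"y":0,"z":0.4,"spin":0,"claw":60}]' 
python3 go.py .4505 .251 .00 -0.005
python3 -c "
from h import *
snap('scene','scene3.png')
im=cv2.imread('pics/scene3.png')[215:290,310:410]
cv2.imwrite('pics/crop5.png',cv2.resize(im,None,fx=8,fy=8,interpolation=cv2.INTER_CUBIC))"
```

```text
clock: 4.3
position: [0.4515, 0.2499, 0.0008]
eef_rot: [3.142, -0.013, -0.0]
contact_force: [0.5, 0.4, 0.6]
width: 0.0525
gripper_force: 0.0
clock: 4.5
position: [0.4515, 0.2498, -0.0032]
eef_rot: [3.141, -0.013, -0.0]
contact_force: [-0.1, -0.2, -0.4]
width: 0.0525
gripper_force: 0.0
shift [-0.1  -0.12 -0.32] spin -0.003 | t 4.5 pos [ 0.4515  0.2498 -0.0032] h -0.008 tilt [-0. -0.] F [-0.1 -0.2 -0.4] w 0.0525 g 0.0 q6 2.06
```

View pics/crop5.png

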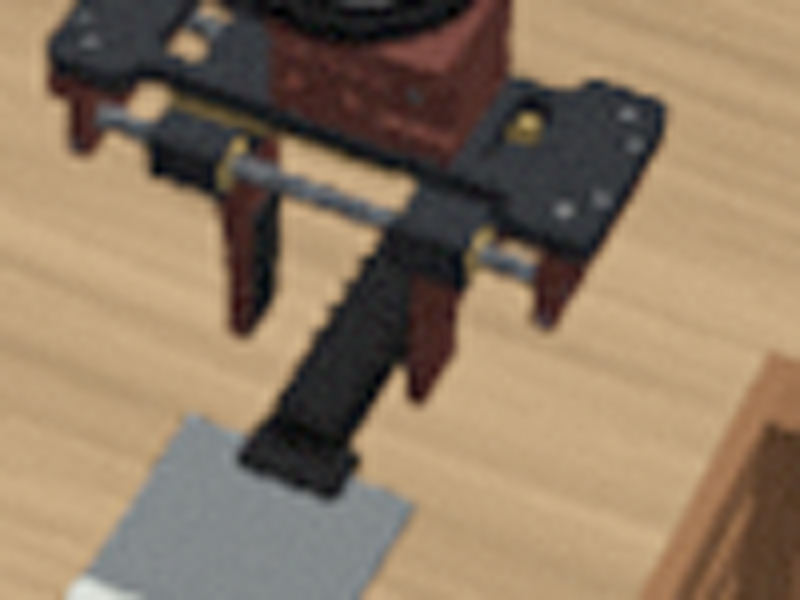

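The fingers straddle the handle with tips at about (242,335) and (420,402), which puts the true tip height near 20 mm. So reported z reads about 22 mm low, while xy agrees. I'll go down further with a force check.

```bash
python3 -m crank '[{"x":-0.1,"y":-0.1,"z":0.6,"spin":0,"claw":60},{"x":-0.1,"y":-0.1,"z":1.1,"spin":0,"claw":60},{"x":-0.1,"y":-0.1,"z":1.1,"spin":0,"claw":60}]'
python3 -m crank '[{"x":0,"y":0,"z":0.2,"spin":0,"claw":60},{"x":0,"y":0,"z":0.2,"spin":0,"claw":60}]' | grep -A1 posi
python3 go.py .4505 .251 .00 -0.005
python3 -c "
from h import *
snap('scene','scene4.png')
im=cv2.imread('pics/scene4.png')[215:290,310:410]
cv2.imwrite('pics/crop6.png',cv2.resize(im,None,fx=8,fy=8,interpolation=cv2.INTER_CUBIC))
for z in (-.004,0,.004,.008,.012): print(z,((w2px('scene',[[.4605,.2505,z]])-[310,215]+.5)*8-.5).round(0))
"
```

```text
clock: 4.85
position: [0.45, 0.2506, -0.0148]
eef_rot: [3.141, -0.013, -0.002]
contact_force: [0.5, -0.5, -0.2]
width: 0.0526
gripper_force: 0.0
position: [0.4505, 0.2508, -0.0161]
eef_rot: [3.141, -0.013, -0.0]
shift [ 0.   -0.02 -1.61] spin -0.003 | t 5.05 pos [ 0.4505  0.2508 -0.0161] h -0.008 tilt [-0. -0.] F [-0.4 -0.3 -0.4] w 0.0528 g 0.0 q6 2.06
-0.004 [[328. 422.]]
0 [[329. 414.]]
0.004 [[329. 406.]]
0.008 [[330. 398.]]
0.012 [[330. 390.]]
```

View pics/crop6.png

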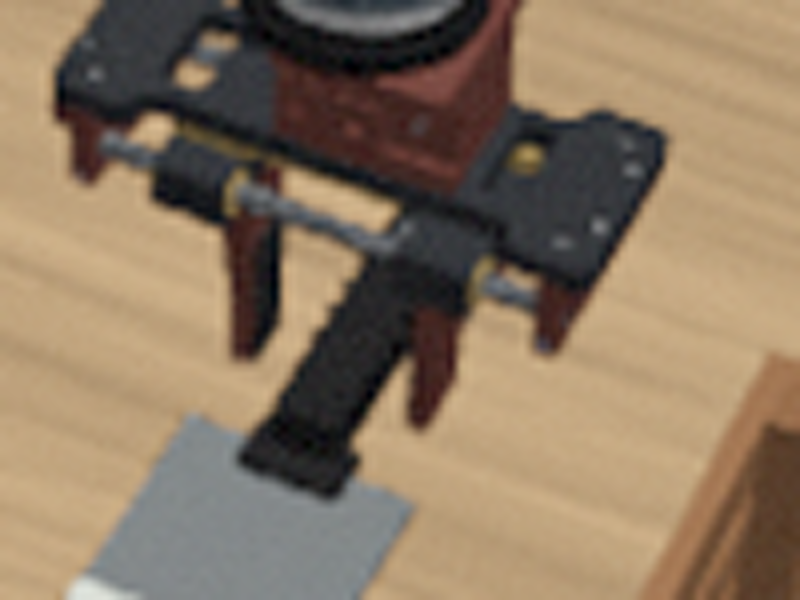

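The tips are at about (245,357) and (420,430), so z is about 10 mm. I'll go 5 mm lower and close.

```bash
python3 -m crank '[{"x":0,"y":0,"z":0.3,"spin":0,"claw":60},{"x":0,"y":0,"z":0.5,"spin":0,"claw":10},{"x":0,"y":0,"z":0.5,"spin":0,"claw":10},{"x":0,"y":0,"z":0.5,"spin":0,"claw":10},{"x":0,"y":0,"z":0.5,"spin":0,"claw":10},{"x":0,"y":0,"z":0.5,"spin":0,"claw":10},{"x":0,"y":0,"z":0.5,"spin":0,"claw":10}]' 40
python3 go.py .4505 .251 .03 -0.005
```

```text
clock: 5.8
position: [0.4507, 0.2509, -0.0209]
eef_rot: [-3.141, 0.013, -0.0]
contact_force: [-0.6, 0.7, -0.3]
width: 0.0239
gripper_force: 40.0
shift [-0.01 -0.01 -5.09] spin -0.003 | t 5.8 pos [ 0.4507  0.2509 -0.0209] h -0.008 tilt [0. 0.] F [-0.6  0.7 -0.3] w 0.0239 g 40.0 q6 2.06
```

Gripped: 24 mm and 40 N. With the scraper resting on the bench the reading is z = -0.021, which I'll use as the zero. Lifting and carrying it to the keeper.

```bash
python3 -m crank '[{"x":0,"y":0,"z":-2.5,"spin":0,"claw":10},{"x":0,"y":0,"z":-5,"spin":0,"claw":10},{"x":0.2,"y":4,"z":-5,"spin":-0.02,"claw":10},{"x":0.5,"y":8,"z":-5,"spin":-0.04,"claw":10},{"x":0.8,"y":12,"z":-5,"spin":-0.06,"claw":10},{"x":1.1,"y":16,"z":-5,"spin":-0.08,"claw":10},{"x":1.5,"y":20,"z":-5,"spin":-0.091,"claw":10},{"x":1.5,"y":22.5,"z":-5,"spin":-0.091,"claw":10}]' 40
python3 -m crank '[{"x":0,"y":0,"z":0,"spin":0,"claw":10},{"x":0,"y":0,"z":0,"spin":0,"claw":10}]' |tail -1
python3 go.py .4636 .0256 -.008 0.083
python3 -c "
from h import *
snap('scene','scene5.png');im=snap('top','top5.png')
snip=cv2.imread('pics/scene5.png')[160:310,190:390]
cv2.imwrite('pics/crop7.png',cv2.resize(snip,None,fx=4,fy=4,interpolation=cv2.INTER_CUBIC))
"
```

```text
clock: 6.6
position: [0.4638, 0.0235, 0.0291]
eef_rot: [3.139, 0.128, 0.0]
contact_force: [0.3, 0.0, -0.0]
width: 0.0235
gripper_force: 40.0
gripper_force: 40.0
shift [ 0.   -0.01  3.71] spin -0.002 | t 6.8 pos [0.4636 0.0255 0.0291] h 0.081 tilt [-0.  0.] F [-0.   0.5 -1.8] w 0.0236 g 40.0 q6 1.52
```

View pics/crop7.png

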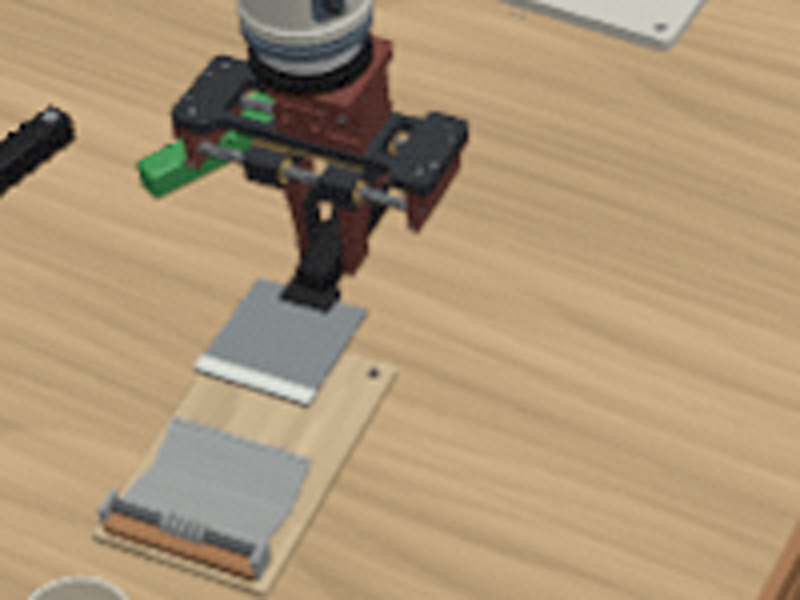

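Aligned: the blade is level above the board, its edge at crop (200-312, 360-400), just short of the lip at (170-310, 420-460). I'll lower to feel the board, in case the height error changes with position.

```bash
python3 -m crank '[{"x":0,"y":0,"z":2,"spin":0,"claw":10},{"x":0,"y":0,"z":3.4,"spin":0,"claw":10},{"x":0,"y":0,"z":3.7,"spin":0,"claw":10},{"x":0,"y":0,"z":3.7,"spin":0,"claw":10}]' | grep -E 'pos|contact'
python3 -m crank '[{"x":0,"y":0,"z":0.15,"spin":0,"claw":10},{"x":0,"y":0,"z":0.15,"spin":0,"claw":10}]' | grep -E 'pos|contact'
python3 -m crank '[{"x":0,"y":0,"z":0.1,"spin":0,"claw":10},{"x":0,"y":0,"z":0.1,"spin":0,"claw":10}]' | grep -E 'pos|contact'
python3 -m crank '[{"x":0,"y":0,"z":0.1,"spin":0,"claw":10},{"x":0,"y":0,"z":0.1,"spin":0,"claw":10}]' | grep -E 'pos|contact'
```

```text
position: [0.4633, 0.0266, -0.0083]
contact_force: [-0.4, -0.5, -1.1]
position: [0.4641, 0.026, -0.009]
contact_force: [-0.2, -0.2, -2.1]
position: [0.4639, 0.0258, -0.0102]
contact_force: [0.6, 0.3, -1.8]
position: [0.4639, 0.0257, -0.0111]
contact_force: [-1.9, 0.1, 4.8]
```

The board touches at -0.011, exactly as expected. I'll ease up 1 mm and slide in.

```bash
python3 -m crank '[{"x":0.5,"y":0,"z":-0.1,"spin":0,"claw":10},{"x":1.5,"y":0,"z":-0.1,"spin":0,"claw":10},{"x":2.5,"y":0,"z":-0.1,"spin":0,"claw":10},{"x":3.5,"y":0,"z":-0.1,"spin":0,"claw":10},{"x":4.2,"y":0,"z":-0.1,"spin":0,"claw":10},{"x":4.5,"y":0,"z":-0.1,"spin":0,"claw":10}]' | grep -E 'pos|contact'
python3 -m crank '[{"x":0.5,"y":0,"z":0,"spin":0,"claw":10},{"x":1,"y":0,"z":0,"spin":0,"claw":10},{"x":1.5,"y":0,"z":0,"spin":0,"claw":10},{"x":1.5,"y":0,"z":0,"spin":0,"claw":10}]' | grep -E 'pos|contact'
python3 go.py .5513 .0329 -.0105 0.083
```

```text
position: [0.5071, 0.0294, -0.0109]
contact_force: [-11.2, -2.4, 12.4]
position: [0.523, 0.0308, -0.0108]
contact_force: [-1.6, -0.6, -2.2]
shift [ 2.84  0.02 -0.03] spin -0.0 | t 8.9 pos [ 0.523   0.0308 -0.0108] h 0.083 tilt [-0.002 -0.   ] F [-1.6 -0.6 -2.2] w 0.024 g 40.0 q6 1.52
```

```bash
python3 -m crank '[{"x":0.7,"y":0,"z":0,"spin":0,"claw":10},{"x":1.4,"y":0,"z":0,"spin":0,"claw":10},{"x":2,"y":0,"z":0,"spin":0,"claw":10},{"x":2.4,"y":0,"z":0,"spin":0,"claw":10},{"x":2.4,"y":0,"z":0,"spin":0,"claw":10}]' | grep -E 'pos|contact'
python3 -m crank '[{"x":0.15,"y":0,"z":0,"spin":0,"claw":10},{"x":0.2,"y":0,"z":0,"spin":0,"claw":10}]' | grep -E 'pos|contact'
python3 -m crank '[{"x":0.1,"y":0,"z":0,"spin":0,"claw":10},{"x":0.1,"y":0,"z":0,"spin":0,"claw":10}]' | grep -E 'pos|contact'
python3 -m crank '[{"x":0.1,"y":0,"z":0,"spin":0,"claw":10},{"x":0.1,"y":0,"z":0,"spin":0,"claw":10}]' | grep -E 'pos|contact'
```

```text
position: [0.5484, 0.0328, -0.0106]
contact_force: [1.0, -0.3, -5.3]
position: [0.5492, 0.0329, -0.0106]
contact_force: [-2.4, -0.6, -4.8]
position: [0.5504, 0.033, -0.0105]
contact_force: [-1.7, 0.2, -6.0]
position: [0.5508, 0.033, -0.0106]
contact_force: [-4.1, -0.8, -4.1]
```

```bash
for i in 1; do python3 -m crank '[{"x":0.1,"y":0,"z":0,"spin":0,"claw":10},{"x":0.1,"y":0,"z":0,"spin":0,"claw":10}]' | grep -E 'pos|contact'; done
python3 -m crank '[{"x":0.1,"y":0,"z":0,"spin":0,"claw":10},{"x":0.1,"y":0,"z":0,"spin":0,"claw":10}]' | grep -E 'pos|contact'
```

```text
position: [0.5507, 0.0329, -0.0107]
contact_force: [-7.1, -0.7, -2.5]
position: [0.5507, 0.0329, -0.0108]
contact_force: [-10.1, -2.4, -1.0]
```

The advance has stopped and force is rising, so the edge is at the rail. I'll relax the push, release and lift straight up.

```bash
python3 -m crank '[{"x":-0.2,"y":0,"z":0,"spin":0,"claw":10},{"x":-0.2,"y":0,"z":0.03,"spin":0,"claw":10},{"x":-0.2,"y":0,"z":0.03,"spin":0,"claw":60},{"x":-0.2,"y":0,"z":0.03,"spin":0,"claw":60},{"x":-0.2,"y":0,"z":0.03,"spin":0,"claw":60},{"x":-0.2,"y":0,"z":0.03,"spin":0,"claw":60},{"x":-0.2,"y":0,"z":0.03,"spin":0,"claw":60}]'
python3 -m crank '[{"x":0,"y":0,"z":-2,"spin":0,"claw":60},{"x":0,"y":0,"z":-6,"spin":0,"claw":60},{"x":0,"y":0,"z":-10,"spin":0,"claw":60},{"x":0,"y":0,"z":-14,"spin":0,"claw":60},{"x":-5,"y":5,"z":-18,"spin":0,"claw":60},{"x":-8,"y":9,"z":-18,"spin":0,"claw":60},{"x":-8,"y":14,"z":-18,"spin":0,"claw":60},{"x":-8,"y":19,"z":-18,"spin":0,"claw":60}]'
python3 -m crank '[{"x":-4,"y":4,"z":0,"spin":0,"claw":60},{"x":-4,"y":9,"z":0,"spin":0,"claw":60},{"x":-4,"y":14,"z":0,"spin":0,"claw":60},{"x":-4,"y":19,"z":0,"spin":0,"claw":60},{"x":-4,"y":19,"z":0,"spin":0,"claw":60}]'|head -2
python3 -c "
from h import *
snap('scene','scene6.png');snap('top','top6.png')
a=cv2.imread('pics/top6.png')[170:280,330:410];b=cv2.imread('pics/scene6.png')[220:330,200:300]
r=lambda i:cv2.resize(i,None,fx=4,fy=4,interpolation=cv2.INTER_CUBIC)
cv2.imwrite('pics/crop8.png',np.hstack([r(a),r(b)]))
"
```

```text
clock: 11.1
position: [0.552, 0.0331, -0.0105]
eef_rot: [-3.139, -0.13, -0.002]
contact_force: [-0.2, -1.4, 0.1]
width: 0.0527
gripper_force: 0.0
clock: 11.9
position: [0.4862, -0.1406, 0.1699]
eef_rot: [3.138, 0.132, 0.002]
contact_force: [1.3, -0.6, -0.2]
width: 0.0528
gripper_force: 0.0
clock: 12.4
position: [0.4638, -0.3374, 0.1691]
```

View pics/crop8.png

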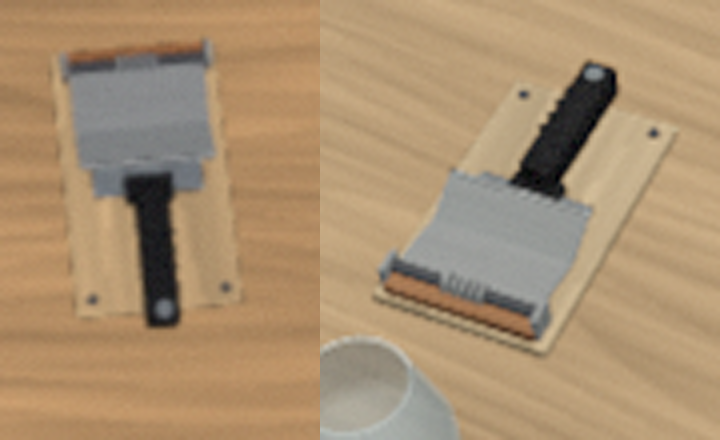

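The blade is under the bar, centred and straight, lying on the board. The handle end is at (162,326) in the left crop. One numeric check of the depth before handing in.

```bash
python3 -c "
from h import *
p=(np.array([[147,325],[179,325],[123,177],[172,175],[163,326]],float)+.5)/4-.5+[330,170]
w=px2w('top',p,[.036,.036,.02,.02,.036]);c,s=np.cos(.083),np.sin(.083)
d=w[:,:2]-[.633,.0397];print((np.c_[d@[c,s],d@[-s,c]]*1000).round(1))"
```

```text
[[-146.8   12.5]
 [-148.7  -10. ]
 [ -37.7   17.8]
 [ -39.1  -17.5]
 [-148.4    1.3]]
```

The handle end is at keeper x ≈ -147.5 (-147 expected at the rail), and the scraper is centred to about 1 mm and straight. Handing in.

```bash
python3 -c "
from h import *
print(robot.sign_off())"
```

```text
the job is handed in; nothing more can be done
None
```

The broad-bladed scraper is clipped under the bar with its edge at the rail, flat, straight and centred to about 1 mm, and released at about 12.5 s; the arm never went near the narrow scraper, and the job is handed in (no verdict was returned).

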